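# Sleeve the escutcheon and hold up the riser

## Robot

A 6-joint arm with a two-finger parallel gripper is mounted at the origin on the work surface. World frame = base frame: x ahead of the robot, y to its left, z up, the work surface at z = 0. Lengths are in mm, angles in rad, forces in N, time in s.
With the tool pointing down it reaches from about 350 to 1000 mm from the base axis. Payload 7.1 kg.
Tool frame: the origin (TCP) lies on the front face of the gripper's body, between the roots of the fingers; the fingertips stand 73 mm ahead of it and the grasp point (between the pads) lies 54 mm ahead of it (r.tips_ahead is the distance from the TCP to the fingertips, in mm); z points along the fingers, y is the line along which they close (so a half turn about z gives the same grasp; the last joint's range is limited). The gripper opens to 85 mm and grips with 20 to 120 N. Pads are 22 mm wide; open, the fingers measure 114 mm over their backs; the gripper's body (76 mm by 85 mm) begins 54 mm behind the grasp point. The pads swing forward as they close: fully open they stand 13 mm farther back than shut.
Start: joints at [1.204, 0.423, 1.63, -0, 1.089, -0.019], TCP at [212.987, 587.573, 303.919] pointing down, gripper open.
Joint ranges: [-3, 3], [-0.9, 2.11], [0.09, 2.58], [-1.31, 4.45], [0.11, 2.69], [-2.54, 2.54]. Speed limits (rad/s): [2.39, 2.39, 3.01, 3.14, 3.14, 3.14].

## Interface

Orientations are given as a 3x3 rotation matrix whose columns are the frame's x, y, z axes.
In Python, from bench import r gives the robot as it stands. Calls block until the motion is done:
- r.reach(position, orientation): joint-space move of the TCP to a pose.
- r.servo_line(position, v=150, rotation=None, stop_force=None): straight line of the TCP; rotation=None keeps the orientation; v is the mean speed in mm/s. With stop_force (N) it stops when the force on the tool has changed by that much, and returns True; else False.
- r.set_joints(angles): joint-space move.
- r.open() and r.clamp(f_grip=None): open the fingers fully, or close them until they stop; f_grip is the grip in N (None keeps the last).
- r.dwell(seconds).
- r.solve_ik(position, orientation): joint angles nearest the present ones, or None.
- r.capture(name): name is "scene" or "top" or "wrist"; returns a dict with "frame" (420x560x3 uint8, red, green, blue), "z_map" (420x560 float32, mm along the optical axis (not along the pixel's ray), 0 where there is no reading), "intrinsics" (3x3 intrinsics, pixels), "T" (4x4, takes a point from camera to world coordinates); the wrist camera has in their place "mount" (4x4, takes a point from camera to tool coordinates, whose origin is the TCP and whose axes are the flange's). Camera axes: x right, y down, z forward; pixel columns grow to the right and rows downward; lengths in mm; the calibration is good to about 2 mm. A picture is of the moment at which its call begins: read the wrist's pose just before it.
A pose or a line that the arm cannot do raises r.PlanningError and nothing moves.
- r.hand_in(): hands the job in; it is judged then, once.
Readings, each from a call of its own:
- r.current_time(): time.
- r.current_q(): joint angles.
- r.current_dq(): joint speeds.
- r.current_effort(): joint torques, N m.
- r.current_ee_pos(): TCP position.
- r.current_tool_rot(): TCP orientation.
- r.current_contact_force(): force on the tool from outside, world axes, zero at the start.
- r.current_torque(): the same for the moment, N m.
- r.current_opening(): finger opening in mm.
- r.current_grasp_force(): force on a finger pad.
Only numpy, scipy, OpenCV 4.12 (cv2) and the standard library are available. Lean on these libraries where they do the work, as an engineer would, in place of code of your own. Each camera call takes 0.05 s, during which the arm holds its last target. There are 200 camera calls.

## Task

Make up the sample riser for the customer: slide the white porcelain escutcheon, flare down, over the upright pipe of the flanged riser and lower it gently (do not let it drop) until it sits flat on the riser's hub, and let go of it while the riser still stands on the bench. Then grip the bare pipe end above it, lift the whole riser straight up at least 10 cm clear of the bench and hold it there level and still; finish while still holding it up, with nothing else supporting it. Leave the other things on the bench where they are.

Things in the scene. Friction and masses are not known exactly. Their poses are not given: they have to be found in the camera images.
- riser: galvanized floor flange with an upright pipe stub, one solid loose piece of 0.3 to 0.6 kg standing on the bench (its top is at z = 0). Round flange 90 mm diameter, 8 mm thick; on it a round hub 34 mm diameter up to 20 mm height; from the hub rises a pipe 21 mm diameter, its top 90 mm above the underside. Origin: centre of the underside; z up along the pipe. Once the escutcheon is seated, the upper 38 mm of pipe stays bare.
- escutcheon: white porcelain bell escutcheon, a loose ring standing flare down on the bench, about 0.12 kg, 32 mm tall. Foot flare 72 mm diameter, 8 mm thick; above it a straight neck 40 mm diameter from 8 to 32 mm height (the place to grip it); through bore 27 mm. Origin: centre of the underside on the bore's axis; z up. Seated, its origin lies 20 mm above the riser's origin, on the hub's top.
- cross: bystander: galvanized cross fitting lying flat, four arms, 84 mm across, 34 mm tall, between the task's things; origin centre of underside
- elbow: bystander: brass street elbow lying flat, legs 38 mm long, 34 mm tall at most; origin under its corner
- switch_plate: bystander: black bakelite toggle switch plate lying flat, 72 x 116 x 8 mm, toggle up to 30 mm; origin centre of underside
- float_ball: bystander: copper float ball 90 mm diameter standing on its brass boss, 97 mm tall; origin centre of the boss's underside
- coupling: bystander: plain steel pipe coupling standing upright, 34 mm diameter, 38 mm tall; origin centre of underside
- wrench: bystander: steel wrench about 180 mm long lying flat on the left of the bench; origin under its middle
- tin: bystander: paste tin standing, 76 mm diameter, 75 mm tall, on the right of the bench; origin centre of underside
Mind the look-alikes: they are no part of the job. What is shaped like the escutcheon but black or brown is not meant.

How it is judged:
By the outcome, as a careful person would: the job done as asked, in the order asked, and still so for the second after the job is handed in, while the arm keeps its last pose, push and grip.
It also fails if it takes over 64 s, if anything falls off the work surface, if the arm or the gripper's body presses on something with over 40 N, if the wrist force passes 120 N, or if a joint passes its speed limit or range.

## Working session

There is one attempt and no reset: what is moved stays moved. The work goes in short steps, each a Python script; the robot and the scene stay as the last script left them, time stands still between calls to the robot, and variables do not carry over. Pictures are saved under pics/ and viewed, at most 10 in all, crops included, and the job is handed in when it is done.

```bash
mkdir -p pics
cat > h.py <<'E'
import numpy as np, cv2
from bench import r
def snap(n,f):
    p,R=r.current_ee_pos(),r.current_tool_rot()
    c=r.capture(n); 
    if 'T' not in c:
        M=np.eye(4);M[:3,:3]=R;M[:3,3]=p;c['T']=M@c['mount']
    cv2.imwrite('pics/'+f+'.png',c['frame'][:,:,::-1]); np.savez(f+'.npz',**{k:c[k] for k in('frame','z_map','intrinsics','T')}); return c
def cloud(c):
    z=c['z_map'].astype(float);v,u=np.mgrid[:z.shape[0],:z.shape[1]];K=c['intrinsics']
    P=np.stack([(u-K[0,2])*z/K[0,0],(v-K[1,2])*z/K[1,1],z],-1)
    W=P@c['T'][:3,:3].T+c['T'][:3,3];W[z==0]=np.nan;return W
E
python3 - <<'E'
from h import *
a=snap('top','top1');b=snap('scene','scene1')
print(r.current_time(),a['T'],r.current_tool_rot())
cv2.imwrite('pics/both.png',cv2.resize(np.vstack([a['frame'],b['frame']])[:,:,::-1],None,fx=.71,fy=.71))
E
```

```text
0.1 [[ 5.47702319e-03 -9.96128258e-01  8.77410734e-02  4.67458364e+02]
 [-9.99957088e-01 -4.80016766e-03  7.92337604e-03 -2.23699452e+01]
 [-7.47152691e-03 -8.77807048e-02 -9.96111803e-01  1.29223747e+03]
 [ 0.00000000e+00  0.00000000e+00  0.00000000e+00  1.00000000e+00]] [[-9.40126059e-01  3.40826529e-01 -5.20265907e-04]
 [ 3.40826924e-01  9.40125137e-01 -1.31687562e-03]
 [ 4.02889118e-05 -1.41534971e-03 -9.99998998e-01]]
```

View pics/top1.png

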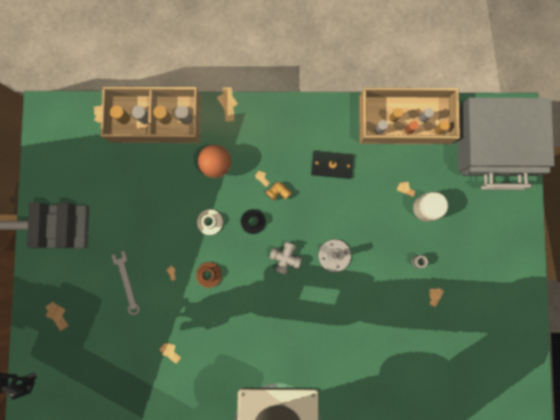

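View pics/scene1.png

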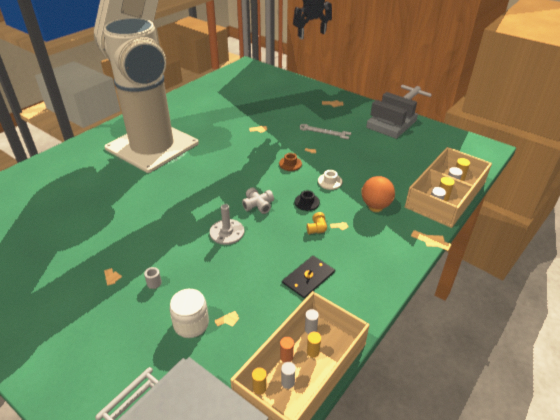

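The top view shows three escutcheon shapes: white at (209,222), black at (253,221) and brown at (208,275). The white tin is at (430,207). The riser is at (335,255), with the cross between it and the escutcheons at (286,258). I choose the white one at (209,222), and next I'll measure it and take a close crop.

Run:
```python
from h import *
c=dict(np.load('top1.npz'));W=cloud(c)
for n,(u,v),zr,rad in [('esc',(209,222),(3,45),20),('black',(253,221),(3,45),18),('riserflange',(335,255),(3,14),25),('riserpipe',(335,255),(60,100),25),('ball',(214,161),(10,110),25),('cross',(286,258),(8,45),22),('tin',(430,207),(50,90),25),('brown',(208,275),(3,45),18),('vise',(60,225),(20,200),40)]:
    P=W[v-rad:v+rad,u-rad:u+rad].reshape(-1,3);P=P[(P[:,2]>zr[0])&(P[:,2]<zr[1])]
    lo,hi=P.min(0),P.max(0);print(n,len(P),((lo+hi)/2).round(),(hi-lo).round(),hi[2].round(1))
f=c['frame'][180:300,180:370,::-1];cv2.imwrite('pics/crop1.png',cv2.resize(f,None,fx=4,fy=4,interpolation=cv2.INTER_CUBIC))
```

```text
esc 558 [567. 200.  20.] [111. 111.  35.] 37.9
black 522 [570.  75.  20.] [99. 99. 34.] 37.4
riserflange 829 [ 476. -157.    8.] [138. 138.  11.] 13.9
riserpipe 57 [ 475. -156.   79.] [19. 19. 31.] 94.1
ball 919 [749. 194.  57.] [124. 123.  88.] 100.6
cross 543 [464. -19.  24.] [91. 86. 30.] 38.6
tin 645 [ 609. -415.   67.] [73. 72. 33.] 83.4
brown 522 [418. 199.  21.] [98. 99. 35.] 38.3
vise 2649 [551. 616.  59.] [120. 159.  77.] 97.7
```

View pics/crop1.png

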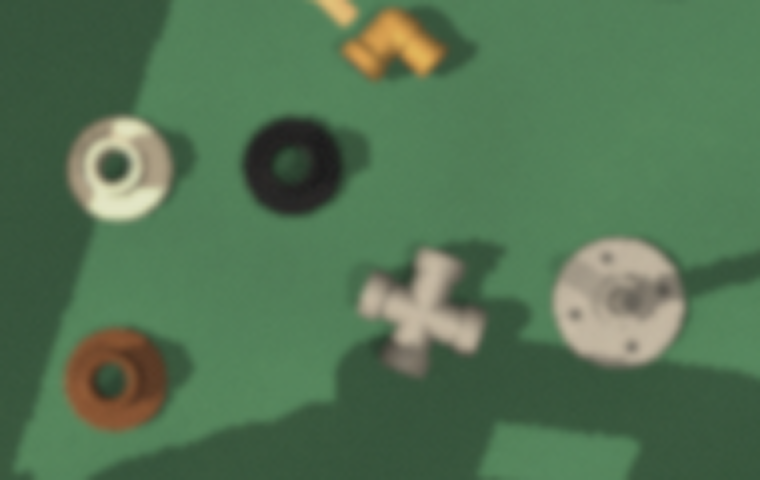

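The crop confirms the white porcelain ring at crop (118,168), clear of the black and brown ones, and the riser at (620,300). Next are closer wrist views of both with the same tool orientation.

Run:
```python
from h import *
R=np.array([[-1,0,0],[0,1,0],[0,0,-1.]])
print(r.tips_ahead, r.capture('wrist')['mount'].round(3))
im=[]
for n,p in [('wr',(476,-157,320)),('we',(567,200,290))]:
    r.reach(p,R); c=snap('wrist',n); im.append(c['frame'][:,:,::-1])
    W=cloud(c);print(n,r.current_ee_pos(),r.current_q().round(2),r.current_time(),np.nanpercentile(W[...,2],[1,30,50,99]).round(1))
cv2.imwrite('pics/w.png',cv2.resize(np.hstack(im),None,fx=.7,fy=.7,interpolation=cv2.INTER_AREA))
```

```text
72.6 [[ 1.0000e-03 -9.5400e-01 -3.0000e-01  7.6076e+01]
 [ 1.0000e+00  1.0000e-03  0.0000e+00  7.6000e-01]
 [-0.0000e+00 -3.0000e-01  9.5400e-01 -6.9264e+01]
 [ 0.0000e+00  0.0000e+00  0.0000e+00  1.0000e+00]]
wr [ 476.25312961 -156.50326677  319.9954843 ] [-0.34  0.22  1.88  0.    1.04 -1.91] 2.9833 [-2.500e+00 -9.000e-01 -3.000e-01  3.396e+02]
we [567.18234861 198.81635492 290.17926741] [ 0.32  0.4   1.7  -0.    1.04 -1.25] 4.4167 [-2.400e+00 -9.000e-01 -3.000e-01  3.097e+02]
```

View pics/w.png

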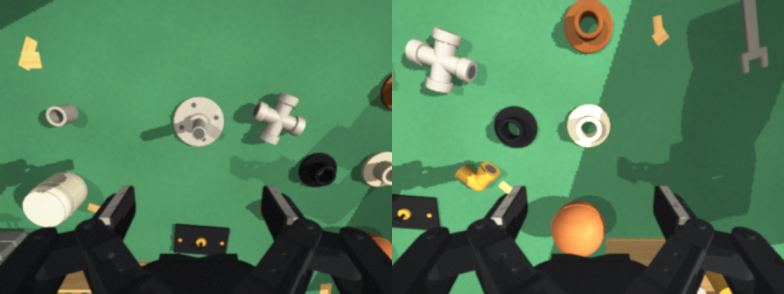

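The wrist views show the riser at (198,122) on the left with the cross right of it, and the white escutcheon at (588,126) on the right, with nothing in the finger paths. I'll fit circles to the depth clouds.

Run:
```python
from h import *
for f,c0,bands in [('wr',(476,-157),[(5,12),(60,84),(86,94)]),('we',(567,200),[(4,12),(12,27),(29,36)])]:
    W=cloud(dict(np.load(f+'.npz'))).reshape(-1,3)
    for lo,hi in bands:
        P=W[(np.hypot(W[:,0]-c0[0],W[:,1]-c0[1])<60)&(W[:,2]>lo)&(W[:,2]<hi)]
        c,rad=cv2.minEnclosingCircle(P[:,:2].astype(np.float32))
        print(f,lo,hi,len(P),np.round(c,1),round(rad,1),P.mean(0).round(1),((np.percentile(P,1,0)+np.percentile(P,99,0))/2).round(1),(np.percentile(P,99,0)-np.percentile(P,1,0)).round(1))
```

```text
wr 5 12 3140 [ 474.9 -154.8] 44.9 [ 471.4 -154.8    7.3] [ 474.6 -154.8    7.3] [84.3 84.3  3.8]
wr 60 84 90 [ 474.1 -154.9] 10.3 [ 466.6 -154.8   72.3] [ 469.1 -154.9   71.7] [ 9.5 19.4 23. ]
wr 86 94 325 [ 474.7 -155. ] 10.3 [ 474.2 -154.9   89.2] [ 474.3 -154.6   88.8] [18.9 18.8  4.5]
we 4 12 1861 [566.4 197.4] 35.9 [563.1 197.5   7.2] [566.4 197.3   7.5] [67.3 67.4  5.2]
we 12 27 154 [562.2 197.3] 18.4 [565.5 197.1  19.8] [563.6 197.2  19.5] [33.4 33.6 14.6]
we 29 36 546 [566.7 197.4] 19.9 [566.2 197.3  31. ] [566.4 197.3  31. ] [37.1 37.   3.6]
```

Run:
```python
from h import *
r.servo_line((566.6,197.4,130),v=150); r.servo_line((566.6,197.4,85.5),v=60,stop_force=6)
print(r.current_ee_pos(),r.current_contact_force())
r.clamp(30);print(r.current_opening(),r.current_grasp_force(),r.current_contact_force())
r.servo_line((566.6,197.4,200),v=100);print(r.current_opening(),r.current_contact_force(),r.current_time())
c=snap('wrist','g');W=cloud(c);p=np.array(r.current_ee_pos());W=W.reshape(-1,3)-p
for lo,hi in [(-80,-70),(-58,-51)]:
    P=W[(np.hypot(W[:,0],W[:,1])<40)&(W[:,2]>lo)&(W[:,2]<hi)]
    print(lo,len(P),P.mean(0).round(1),P.min(0).round(1),P.max(0).round(1),np.percentile(P[:,2],[10,50,90]).round(1))
```

```text
[566.7735435  197.43879554  85.59827187] [0.15757864 0.65414745 0.10368128]
38.840884728722344 30.08031215518713 [-1.37000642 -0.72000222  5.54015125]
38.91966677156238 [-0.29137191 -0.1076621  -0.79600678] 8.3167
-80 5534 [-16.1   0.7 -78.1] [-36.2 -34.6 -80. ] [ 31.5  36.  -70. ] [-79.5 -78.7 -75.1]
-58 3606 [ -2.3   0.7 -55.1] [-20.1 -32.1 -58. ] [ 20.   33.7 -51. ] [-56.6 -55.1 -54. ]
```

View pics/g.png

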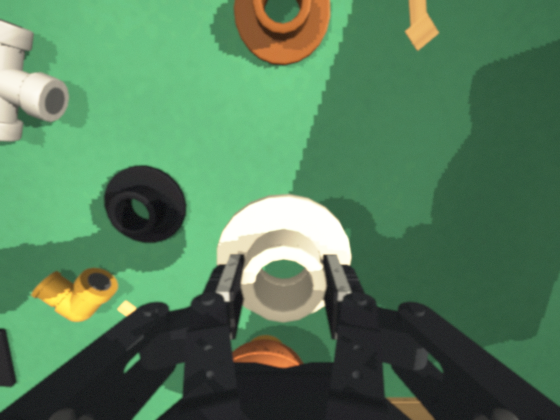

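The escutcheon is level in the grip: bore (283,285), flare evenly around it. Now I'll carry it over the riser and check the bore against the pipe.

Run:
```python
from h import *
r.servo_line((566.6,197.4,230),v=150)
r.servo_line((474.8,-155.6,230),v=220); r.servo_line((474.8,-155.6,192),v=80); r.dwell(.2)
print(r.current_ee_pos(),r.current_contact_force(),r.current_time())
c=snap('wrist','a');W=cloud(c).reshape(-1,3);p=np.array(r.current_ee_pos())
for lo,hi in [(84,95),(134,141),(110,121)]:
    P=W[(np.hypot(W[:,0]-p[0],W[:,1]-p[1])<40)&(W[:,2]>lo)&(W[:,2]<hi)]-p
    print(lo,len(P),*(x.round(1) for x in (P.mean(0),P.min(0),P.max(0)))) if len(P) else None
cv2.imwrite('pics/a2.png',cv2.resize(c['frame'][150:350,180:390,::-1],None,fx=2.8,fy=2.8,interpolation=cv2.INTER_CUBIC))
```

```text
[ 475.1107561  -155.73016447  192.50793846] [-0.52318011  0.3398745  -1.0287246 ] 11.35
134 3654 [ -2.    0.8 -55.2] [-20.2 -32.1 -58.5] [ 19.9  33.8 -51.5]
110 5843 [-16.1   0.7 -78.5] [-35.9 -35.1 -82.4] [ 31.6  36.3 -71.5]
```

View pics/a2.png

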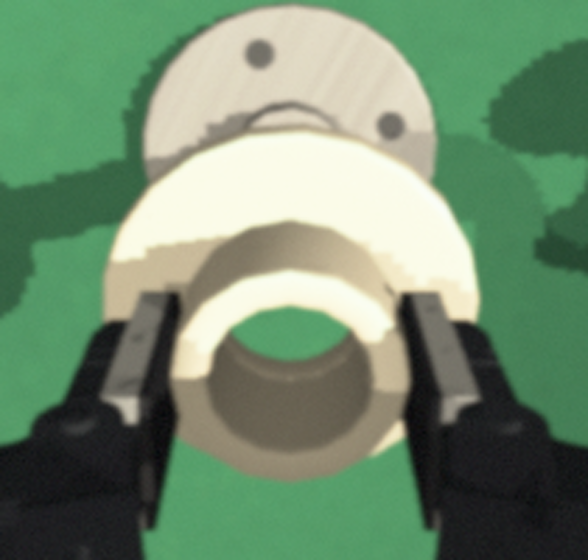

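The bore, hub and flange line up laterally at crop column 290. Parallax hides the pipe. The fits put the bore within about 0.5 mm of the pipe axis, so I'll lower with a force guard.

Run:
```python
from h import *
s=r.servo_line((474.8,-155.6,112),v=40,stop_force=5);print(s,r.current_ee_pos(),r.current_contact_force())
if not s:
    s=r.servo_line((474.8,-155.6,102),v=8,stop_force=3);print(s,r.current_ee_pos(),r.current_contact_force(),r.current_opening(),r.current_time())
```

```text
False [ 474.90790015 -155.65002585  112.18161765] [ 0.01838394 -0.19809431 -1.11756399]
True [ 474.79485157 -155.59176914  106.04762348] [-0.01362099  0.58509999  4.8996748 ] 38.741838717946045 14.3333
```

Contact came at the expected seat height, so I'll release, back up and check.

Run:
```python
from h import *
r.open(); r.dwell(.2); print(r.current_contact_force())
r.servo_line((474.8,-155.6,200),v=120); r.dwell(.1)
c=snap('wrist','s');W=cloud(c).reshape(-1,3)
for lo,hi in [(24,31),(49,55),(86,94),(5,11)]:
    P=W[(np.hypot(W[:,0]-474.8,W[:,1]+155)<50)&(W[:,2]>lo)&(W[:,2]<hi)]
    q,rad=cv2.minEnclosingCircle(P[:,:2].astype(np.float32));print(lo,len(P),np.round(q,1),round(rad,1),np.median(P[:,2]).round(1))
print(r.current_time())
```

```text
[-0.68981652  0.71173954 -0.35582222]
24 3164 [ 474.5 -154.7] 35.7 27.2
49 907 [ 474.5 -154.6] 19.9 51.0
86 791 [ 474.8 -155.2] 10.5 89.3
5 2024 [ 474.9 -155. ] 44.9 7.2
16.1417
```

View pics/s.png

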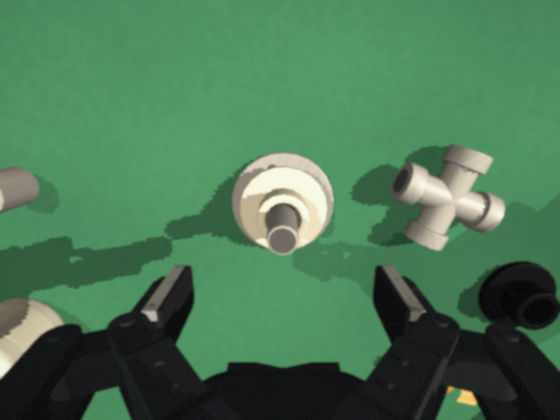

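Seated: the flare is at z≈27–28 and the neck top at 51–52, concentric with the pipe (end at (283,238)). Now I'll grip the pipe end and lift.

Run:
```python
from h import *
P=(474.8,-155.7)
r.servo_line((*P,129),v=80,stop_force=8);r.clamp(100);r.dwell(.2)
print(r.current_ee_pos(),r.current_opening(),r.current_grasp_force(),r.current_contact_force())
r.servo_line((*P,150),v=40);r.servo_line((*P,279),v=80);r.dwell(.7)
print(r.current_ee_pos(),r.current_opening(),r.current_grasp_force(),r.current_contact_force(),r.current_time())
c=snap('wrist','l');snap('scene','lscene');W=cloud(c).reshape(-1,3)
for lo,hi in [(152,163),(174,182),(199,205)]:
    Q=W[(np.hypot(W[:,0]-474.8,W[:,1]+155)<50)&(W[:,2]>lo)&(W[:,2]<hi)]
    q,rad=cv2.minEnclosingCircle(Q[:,:2].astype(np.float32))
    k=np.linalg.lstsq(np.c_[Q[:,:2]-Q[:,:2].mean(0),np.ones(len(Q))],Q[:,2],rcond=None)[0]
    print(lo,len(Q),np.round(q,1),round(rad,1),np.median(Q[:,2]).round(1),k.round(3))
a=c['frame'];b=cv2.imread('pics/lscene.png')
cv2.imwrite('pics/fin.png',cv2.resize(np.hstack([a[:,:,::-1],b]),None,fx=.71,fy=.71,interpolation=cv2.INTER_AREA))
```

```text
[ 474.87591126 -155.93859629  129.43453861] 18.626301689602148 97.45169520378113 [-1.36834591 -1.26229197  5.75011775]
[ 474.79525809 -155.72253912  278.99121205] 18.658560447925844 97.77023434638977 [ 0.05646252  0.00996826 -6.37736994] 21.15
152 3385 [ 474.6 -154.7] 44.9 156.7 [ 3.00000e-03 -0.00000e+00  1.56674e+02]
174 4931 [ 474.1 -154.4] 35.7 176.7 [3.00000e-03 1.00000e-03 1.76782e+02]
199 1098 [ 473.6 -154.4] 19.5 200.6 [ 5.10000e-02 -1.00000e-03  2.00752e+02]
```

View pics/fin.png

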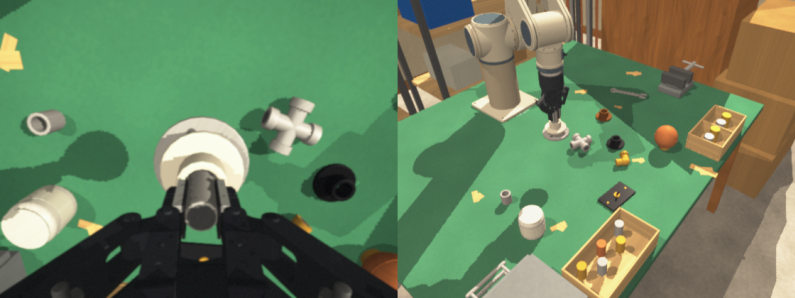

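The riser, at (203,160) in the left view, hangs level (flange slope 0.003) about 149 mm up. The escutcheon is still seated and the bystanders look undisturbed.

```bash
python3 -c "
from bench import r
print(r.hand_in())"
```

```text
the job is handed in; nothing more can be done
None
```

I slid the white escutcheon over the pipe, seated it flat on the hub and let go, then gripped the bare pipe end and lifted the riser about 149 mm; I handed the job in at about 21 s with it held level and still.

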